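Flip the upside-down well plate onto the cooling deck

ROBOT

A 6-joint arm with a two-finger parallel gripper is mounted at the origin on the work surface. World frame = base frame: x ahead of the robot, y to its left, z up, the work surface at z = 0. Lengths are in mm, angles in rad, forces in N, time in s.
With the tool pointing down it reaches from about 350 to 775 mm from the base axis. Payload 7.3 kg.
Tool frame: the origin (TCP) lies midway between the tips of the shut fingers; the grasp point (between the pads) lies 19 mm behind it; z points along the fingers, y is the line along which they close (so a half turn about z gives the same grasp; the last joint's range is limited). The gripper opens to 92 mm and grips with 3 to 60 N. Pads are 19 mm wide; open, the fingers measure 130 mm over their backs; the gripper's body (75 mm by 190 mm) begins 47 mm behind the grasp point.
Start: joints at [-1.482, 0.342, 1.524, -0, 1.275, -0.146], TCP at [122.162, -510.609, 226.741] pointing down, gripper open.
Joint ranges: [-2.53, 2.53], [-0.77, 2.02], [0.04, 2.7], [-1, 4.14], [0.28, 2.66], [-3.11, 3.11]. Speed limits (rad/s): [2.57, 2.57, 3.14, 3.14, 3.14, 3.14].

INTERFACE

Orientations are given as [roll, pitch, yaw] about the fixed x, y, z axes, in that order (R = Rz(yaw) Ry(pitch) Rx(roll)).
In Python, from plant import monitor, optics, workorder gives the robot as it stands. The module is installed in compiled form; this text tells all that it offers.
- The arm moves only by the tool servo_tool, never from a script. Its arguments are lists of equal length, an entry for each row: "linear": the shift along the tool's x, y, z as a fraction of full scale, a list of three; "spin": the turn about the tool's z as a fraction of full scale. In form: {"linear": [[dx, dy, dz], ...], "spin": [spin, ...]}. A call has exactly 8 rows; each row shifts and turns the commanded pose from where the row before left it, along the tool's axes as they then stand; what a row does not reach is not made up. Full scale, the value 1, is 200 mm for a shift and 90 degrees for a turn. A row lasts 1/8 s, in which the tool goes at most 62.5 mm and 10.7 degrees, less where a joint would pass 70% of its speed; a pose out of reach is approached as far as the arm can. A call with a number of a shift or a turn outside -1 to 1 is refused whole. A call with a gripper value outside its range is refused whole. "hand" is the opening, from -1 (shut) to 1 (fully open), set as the call begins (left out, the last holds). The fingers move at their own pace and stop on an object; the grip force is fixed at half the most. Time passes only in rows, so rows that do not move let the fingers close, or fill a call up. It gives the time, the measured TCP pose, the force, the opening and the grip force at its end, in the units of the state.
- monitor.get_obs(): the state, without advancing time (a new reading comes with each control period).
- optics.capture(name): name is "side" or "top" or "wrist"; returns a dict with "frame" (420x560x3 uint8, blue, green, red), "K" (3x3 intrinsics, pixels), "D" ([k1, k2, p1, p2, k3] as OpenCV has them; the pictures are not rectified), "world_to_cam" (4x4, takes a point from world to camera coordinates). Camera axes: x right, y down, z forward; pixel columns grow to the right and rows downward; lengths in mm; the calibration is good to about 2 mm. A picture is of the moment at which its call begins. There is no depth.
- workorder.close_job(): hands the job in; it is judged then, once.
The state is a dict: "time": time; "joint_positions": joint angles; "dq": joint speeds; "tau": joint torques, N m; "tool_pos": TCP position; "tcp_rot": TCP orientation; "contact_force": force on the tool from outside, world axes, zero at the start; "moment": the same for the moment, N m; "grip_width": finger opening in mm; "finger_force": force on a finger pad.
Only numpy, scipy, OpenCV 4.12 (cv2) and the standard library are available. Lean on these libraries where they do the work, as an engineer would, in place of code of your own. Each camera call takes 0.05 s, during which the arm holds its last target. There are 200 camera calls.

TASK

The white 24-well plate lies upside down on the bench in front of the low aluminium cooling deck. Without picking it up, push it with your fingertips against the deck's front edge, and keep pushing in and up so that it tips up on its edge and flips over onto the deck, right way up. Then push it back along the deck until its long side sits flush against the fence, and leave everything else where it stands.

Things in the scene. Friction and masses are not known exactly. Their poses are not given: they have to be found in the camera images.
- plate: White plastic 24-well plate, 85.5 mm (its x) by 127.8 mm (its y) by 14.4 mm, about 110 g, loose. Starts upside down: mouths on the bench, grey well bottoms showing. Origin: centre of the mouth side; z points from mouth side to skirt side: up at the start, down once flipped. At the start it is askew to the deck by up to 0.2 rad.
- deck: Cooling deck: fixed polished aluminium slab, slippery to the plate (friction about 0.3),, 130 mm deep (x) by 300 mm wide (y), top 16 mm above the bench, square upright front face. Origin: centre of its underside; x points away from the robot, front edge to fence, within 0.3 rad of ahead. A fixed fence, 12 mm high above the slab's top and 20 mm thick, runs along the whole back.
- deck_edge (a point): Middle of the deck's front top edge, 16 mm above the bench; axes as the deck's.
- deck_stop (a point): Middle of the foot of the fence's front face, on the slab's top, 110 mm behind deck_edge; axes as the deck's.
- plate_mid (a point): Middle of the plate, half way through its thickness; axes as the plate's. The skirt (outermost 2 mm all round) spans 8.4 to 14.4 mm from the mouth side, the core (81.5 by 123.8 mm) 0 to 11 mm: upside down, the skirt overhangs with its lower lip 8.4 mm above the bench.
- plate_long_a (a point): Middle of the plate's -x long side, half way through its thickness (at the start the side nearer the robot).
- plate_long_b (a point): Middle of the plate's +x long side (at the start the side nearer the deck, some 15 to 45 mm short of its front face).
- plate_short_a (a point): Middle of the plate's -y short side.
- plate_short_b (a point): Middle of the plate's +y short side.
- vial: Bystander: small amber bottle, 32 mm across, 65 mm high, on the deck near its +y end (90 mm or more clear between deck middle and bottle). Origin: centre of its foot.
- weight: Bystander: brass weight, 28 mm across, 38 mm high, on the deck near its -y end. Origin: centre of its foot.
- tip_box: Bystander: blue pipette-tip box with clear lid, 85 x 75 x 72 mm, on the bench left of the plate. Origin: centre of its underside.
- tube_rack: Bystander: white tube rack with blue-capped tubes, 70 x 110 mm, 70 mm high with tubes, on the bench right of the plate. Origin: centre of its underside.
Not all that is in view belongs to the job. Leave any green or purple look-alike of the plate alone.

How it is judged (in metres and radians):
On the way:
1. the plate stands tipped up on a long edge at the deck's front edge (raised 60 to 110 degrees) (angle between plate's own z axis and vertical between 1.05 and 1.92 rad and ((height (world z) of plate_long_a below 0.035 m and x of plate_long_a in the frame of deck_edge between -0.04 and 0.02 m) or (height (world z) of plate_long_b below 0.035 m and x of plate_long_b in the frame of deck_edge between -0.04 and 0.02 m))).
At the end, for the whole second after the job is handed in: Plate flat and at rest on the deck, right way up (within 3.5 degrees), long side parallel to the fence (within 3.4 degrees) and at most 5 mm from it, its middle at most 90 mm to either side of the deck's middle (angle between plate's own z axis and vertical above 3.08 rad and height (world z) of plate_mid between 0.02 and 0.0265 m and x of plate_mid in the frame of deck_stop between -0.048 and -0.04 m and y of plate_mid in the frame of deck_stop between -0.09 and 0.09 m and angle between the x axis of plate and the x axis of deck, either way round below 0.06 rad and linear speed of plate below 0.02 m/s); the robot touches nothing.
It fails at once if the plate is lifted or carried: all its four sides are more than 50 mm above the bench at once (height (world z) of each of plate_long_a, plate_long_b, plate_short_a, plate_short_b above 0.05 m).
It fails at once if a bystander is shifted by more than 20 mm (distance of any of vial, weight, tip_box, tube_rack from where it was at the start of the episode above 0.02 m).
It also fails if it takes over 72 s, if anything falls off the work surface, if the arm or the gripper's body presses on something with over 40 N, if the wrist force passes 120 N, or if a joint passes its speed limit or range.

## Working session

There is one attempt and no reset: what is moved stays moved. The work goes in short steps, Python scripts to look and compute and a tool call to move; the robot and the scene stay as the last step left them, time stands still between calls to the robot, and variables do not carry over. Pictures are saved under pics/ and viewed, at most 10 in all, crops included, and the job is handed in when it is done.

Besides the shell and the picture viewer there is one more tool, called after "Call:" by a JSON object that holds its "fn" and its "kwargs", one argument or row to a line. servo_tool: Moves the arm, as the interface text tells. Shift numbers are shares of 200 mm and turn numbers shares of 90 degrees, none past 1 either way. Its arguments: {"type":"object","properties":{"linear":{"type":"array","items":{"type":"array","items":{"type":"number","minimum":-1,"maximum":1}}},"spin":{"type":"array","items":{"type":"number","minimum":-1,"maximum":1}},"hand":{"type":"number"}},"required":["linear","spin"]}

```bash
mkdir -p pics; cat > h.py <<'E'
import numpy as np, cv2
from plant import monitor, optics, workorder
def cap(n,f=None):
    c=optics.capture(n)
    if f: cv2.imwrite('pics/'+f,c['frame'])
    return c
def ray(c,px):
    u=cv2.undistortPoints(np.array(px,float).reshape(-1,1,2),c['K'],np.array(c['D'],float)).reshape(-1,2)
    T=c['world_to_cam'];R,t=T[:3,:3],T[:3,3]
    return -R.T@t,(R.T@np.c_[u,np.ones(len(u))].T).T
def at(c,px,z):
    o,d=ray(c,px);return o+d*((z-o[2])/d[:,2])[:,None]
def proj(c,P):
    T=c['world_to_cam'];return cv2.projectPoints(np.array(P,float).reshape(-1,1,3),cv2.Rodrigues(T[:3,:3])[0],T[:3,3],c['K'],np.array(c['D'],float))[0].reshape(-1,2)
E
python3 - <<'E'
from h import *
a=cap('top','t0.png');b=cap('side','s0.png')
cv2.imwrite('pics/both.png',cv2.resize(a['frame'],(800,600)))
for c in(a,b): print(ray(c,[280,210]))
print(monitor.get_obs())
E
```

```text
(array([473.52429329,  23.25880754, 775.41276134]), array([[ 0.05588559, -0.00929849, -0.9984463 ]]))
(array([385.26009924, 656.51854676, 737.81891595]), array([[ 0.1351071 , -0.65277023, -0.74556249]]))
{'time': 0.1, 'joint_positions': array([-1.48201080e+00,  3.42654992e-01,  1.52493862e+00, -1.03492673e-05,
        1.27539891e+00, -1.45978421e-01]), 'dq': array([ 0.00039727, -0.00217125, -0.00187883, -0.00123438, -0.0014755 ,
       -0.00020213]), 'tau': array([ 1.51108699e-03, -4.32004380e+01, -2.44694495e+01,  7.19150389e-02,
        5.26365254e-02, -6.00066232e-05]), 'tool_pos': array([ 122.11831223, -510.21769329,  226.10747312]), 'tcp_rot': array([-3.14020623e+00, -1.93834183e-04,  2.34766836e-01]), 'contact_force': array([-0.9860627 , -0.93642703, -0.26030159]), 'moment': array([-0.01654938, -0.04930027, -0.01726375]), 'finger_force': 0.0, 'grip_width': 92.0494532313407}
```

View pics/both.png

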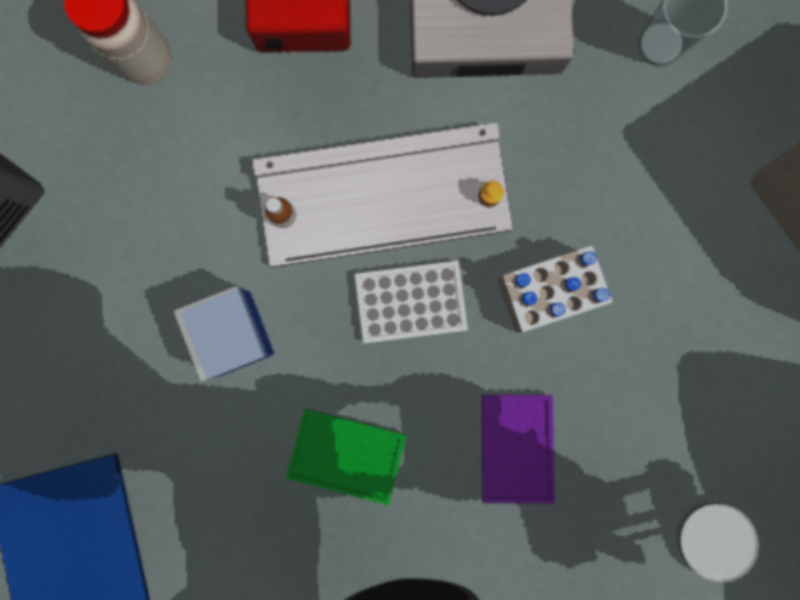

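View pics/s0.png

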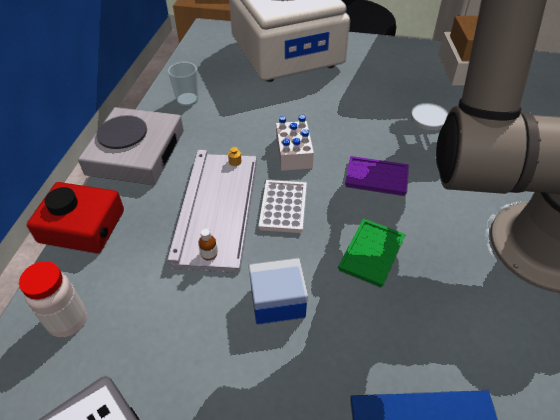

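The top view (800×600) shows the white plate at (410,301), with grey well bottoms up. The deck's front corners are at about (270,265) and (511,229). The vial is at (280,210), the brass weight at (491,193), the tip box at (222,333) and the tube rack at (557,289). The look-alikes are green (347,455) and purple (517,448); only the white plate fits the description. Next I'll measure it and confirm in a crop.

```bash
python3 - <<'E'
from h import *
c=cap('top'); s=560/800; f=c['frame']
hsv=cv2.cvtColor(f,cv2.COLOR_BGR2HSV)
m=((hsv[...,1]<40)&(hsv[...,2]>150)).astype(np.uint8)*255
M=np.zeros_like(m);M[176:245,240:335]=m[176:245,240:335]
M=cv2.morphologyEx(M,cv2.MORPH_CLOSE,np.ones((7,7)))
k=max(cv2.findContours(M,0,2)[0],key=cv2.contourArea)
w=at(c,k.reshape(-1,2)+0.0,14.4)[:,:2]
r=cv2.minAreaRect(w.astype(np.float32));print('plate',r)
D=at(c,np.array([[270,265],[511,229.5]])*s,16);F=at(c,np.array([[253,158],[498,123]])*s,28)
print(D,F); 
d=D[0]-D[1];print('len',np.linalg.norm(d),'yaw',np.arctan2(-d[0],d[1]))
d=F[0]-F[1];print('len',np.linalg.norm(d),'yaw',np.arctan2(-d[0],d[1]), np.linalg.norm(F-D,axis=1))
print('vial,weight foot approx',at(c,np.array([[282,215],[491,200]])*s,16))
print('tipbox top',at(c,np.array([[175,312],[238,287],[271,353],[204,380]])*s,72))
print('rack top',at(c,np.array([[503,278],[594,247],[612,301],[522,331]])*s,50))
box=cv2.boxPoints(r); P=proj(c,np.c_[box,np.full(4,14.4)])
g=f.copy()[120:270,160:440];g=cv2.resize(g,None,fx=2.8,fy=2.8,interpolation=cv2.INTER_CUBIC)
cv2.polylines(g,[np.int32((P-[160,120])*2.8)],True,(0,0,255),1)
cv2.polylines(g,[np.int32((proj(c,np.r_[D,F[::-1]])-[160,120])*2.8)],True,(0,255,0),1)
cv2.imwrite('pics/crop.png',g)
print(box)
E
```

```text
plate ((513.9283447265625, 3.1555404663085938), (85.56058502197266, 127.98719787597656), 5.924038410186768)
[[ 562.52116391  173.79759595   16.        ]
 [ 599.19684526 -121.6317021    16.        ]] [[ 691.30855004  189.79433033   28.        ]
 [ 727.20912021 -107.46497183   28.        ]]
len 297.69712082631605 yaw 0.12351176373088099
len 299.4193441655721 yaw 0.12018979704247958 [130.33068072 129.35160913]
vial,weight foot approx [[623.66891555 158.21401171  16.        ]
 [636.18603471 -98.29464445  16.        ]]
tipbox top [[505.3218719  269.49612573  72.        ]
 [531.85155505 198.97728944  72.        ]
 [456.72625598 162.89285171  72.        ]
 [428.55497218 237.72322022  72.        ]]
rack top [[ 536.96632785 -104.06593779   50.        ]
 [ 570.56079656 -210.6423852    50.        ]
 [ 507.17894888 -228.87991282   50.        ]
 [ 474.80912266 -124.03407518   50.        ]]
[[464.77176  62.39204]
 [477.98132 -64.91165]
 [563.08496 -56.08096]
 [549.87537  71.22273]]
```

View pics/crop.png

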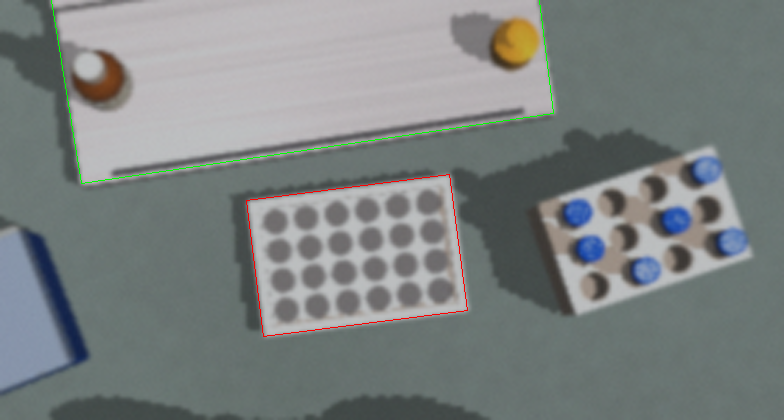

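The red outline fits the white plate (85.6 × 128.0 mm measured), so that's the one. The deck's front edge middle is at (581, 26) with yaw 0.122, and the plate centre is 69 mm in front of it. Moving in behind the plate.

Call:
{"fn": "servo_tool", "kwargs": {
  "linear": [
    [0.2,-0.2,0.03],
    [0.2,-0.2,0.03],
    [0.2,-0.2,0.03],
    [0.2,-0.2,0.03],
    [0.2,-0.2,0.03],
    [0.2,-0.2,0.03],
    [0.2,-0.2,0.03],
    [0.2,-0.2,0.03]
  ],
  "spin": [0,0,0,0,0,0,0,0],
  "hand": 0.3
}}

```text
time: 1.15
tool_pos: [359.6, -123.3, 178.7]
tcp_rot: [3.141, -0.0, 0.234]
contact_force: [0.5, -1.1, 0.5]
grip_width: 59.8
finger_force: 0.0
```

```bash
cat >> h.py <<'E'
E0=np.array([580.9,26.1]);A=0.122
xd=np.array([np.cos(A),np.sin(A)]);yd=np.array([-np.sin(A),np.cos(A)])
def go(x,y,z):
    o=monitor.get_obs();p=o['tool_pos'];w=o['tcp_rot'][2]
    q=p[:2]-E0;print('t',round(o['time'],2),'deck pos',(q@xd).round(1),(q@yd).round(1),p[2].round(1),'yaw',round(w,4),'F',o['contact_force'].round(1),'width',round(o['grip_width'],1))
    d=E0+x*xd+y*yd-p[:2]
    print('delta/200 tool',np.round(np.array([d@[np.cos(w),np.sin(w)],d@[np.sin(w),-np.cos(w)],p[2]-z])/200,3),'spin',round((w-A)/(np.pi/2),4))
E
python3 -c "
from h import *
go(-150,-14.6,90)"
```

```text
t 1.15 deck pos -237.8 -121.4 178.7 yaw 0.2345 F [ 0.5 -1.1  0.5] width 59.8
delta/200 tool [ 0.496 -0.481  0.443] spin 0.0716
```

Call:
{"fn": "servo_tool", "kwargs": {
  "linear": [
    [0.08,-0.08,0.07],
    [0.08,-0.08,0.07],
    [0.08,-0.08,0.07],
    [0.08,-0.08,0.07],
    [0.08,-0.08,0.07],
    [0.096,-0.081,0.07],
    [0,0,0.023],
    [0,0,0]
  ],
  "spin": [0,0,0,0,0,0,0.0716,0]
}}

```text
time: 2.15
tool_pos: [432.7, -8.0, 89.6]
tcp_rot: [-3.141, 0.001, 0.124]
contact_force: [0.3, -0.7, -0.1]
grip_width: 59.8
finger_force: 0.0
```

```bash
python3 -c "
from h import *
go(-150,-14.6,4)"
```

```text
t 2.15 deck pos -151.3 -15.8 89.6 yaw 0.1238 F [ 0.3 -0.7 -0.1] width 59.8
delta/200 tool [ 0.006 -0.006  0.428] spin 0.0012
```

Call:
{"fn": "servo_tool", "kwargs": {
  "linear": [
    [0,0,0.11],
    [0,0,0.11],
    [0,0,0.11],
    [0,0,0.07],
    [0,0,0.025],
    [0.04,0,0],
    [0.04,0,0],
    [0.04,0,0]
  ],
  "spin": [0,0,0,0,0,0,0,0]
}}

```text
time: 3.15
tool_pos: [458.1, -5.4, 5.7]
tcp_rot: [3.141, -0.001, 0.123]
contact_force: [0.0, -0.6, -0.0]
grip_width: 59.6
finger_force: 0.0
```

```bash
python3 -c "
from h import *
go(-97,-14.6,4)"
```

```text
t 3.15 deck pos -125.7 -16.3 5.7 yaw 0.1226 F [ 0.  -0.6 -0. ] width 59.6
delta/200 tool [ 0.144 -0.009  0.008] spin 0.0004
```

Call:
{"fn": "servo_tool", "kwargs": {
  "linear": [
    [0.02,0,0.008],
    [0.02,0,0],
    [0.02,0,0],
    [0.02,0,0],
    [0.02,0,0],
    [0.02,0,0],
    [0.02,0,0],
    [0.01,0,0]
  ],
  "spin": [0,0,0,0,0,0,0,0]
}}

```text
time: 4.15
tool_pos: [486.7, -1.7, 3.5]
tcp_rot: [3.141, 0.0, 0.123]
contact_force: [-4.2, -1.1, 2.9]
grip_width: 59.7
finger_force: 2.1
```

```bash
python3 - <<'E'
from h import *
go(-93,-14.6,4)
cap('side','s1.png')
c=cap('wrist');a=cap('side')
g=cv2.resize(a['frame'][120:290,150:350],None,fx=2.3,fy=2.3,interpolation=2)
b=cv2.resize(c['frame'],(460,345))
h=np.zeros((max(g.shape[0],345)+0,800,3),np.uint8);h[:g.shape[0],:400]=g[:,:400];h[:300,400:]=cv2.resize(c['frame'],(400,300));cv2.imwrite('pics/m1.png',h)
E
```

```text
t 4.15 deck pos -96.9 -16.2 3.5 yaw 0.1226 F [-4.2 -1.1  2.9] width 59.7
delta/200 tool [ 0.019 -0.008 -0.003] spin 0.0004
```

View pics/m1.png

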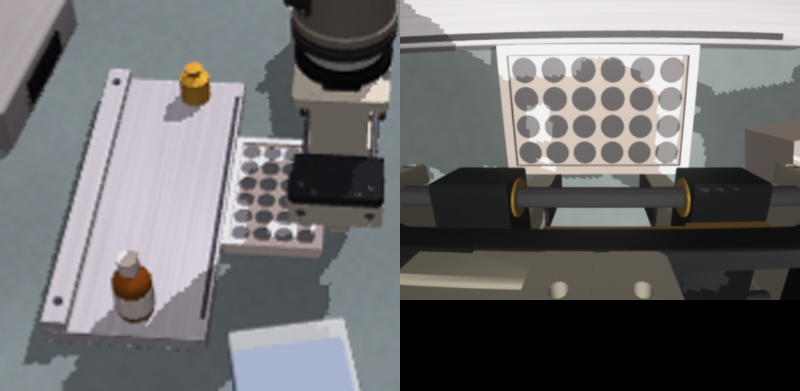

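The plate's far side is now against the deck face and the fingertips touch its near side. Next I press in and lift a little.

Call:
{"fn": "servo_tool", "kwargs": {
  "linear": [
    [0.01,0,0],
    [0.005,0,-0.005],
    [0.003,0,-0.01],
    [0,0,-0.01],
    [0,0,-0.01],
    [0,0,-0.01],
    [0,0,-0.01],
    [0,0,-0.01]
  ],
  "spin": [0,0,0,0,0,0,0,0]
}}

```text
time: 5.3
tool_pos: [487.3, -1.2, 15.7]
tcp_rot: [-3.141, 0.006, 0.123]
contact_force: [-7.0, -2.5, 0.1]
grip_width: 59.8
finger_force: 3.4
```

```bash
python3 - <<'E'
from h import *
go(-93,-16,4)
c=cap('wrist');a=cap('side')
g=cv2.resize(a['frame'][120:290,150:350],None,fx=2.3,fy=2.3,interpolation=2)
h=np.zeros((391,800,3),np.uint8);h[:g.shape[0],:400]=g[:,:400];h[:300,400:]=cv2.resize(c['frame'],(400,300));cv2.imwrite('pics/m2.png',h)
E
```

```text
t 5.3 deck pos -96.2 -15.7 15.7 yaw 0.123 F [-7.  -2.5  0.1] width 59.8
delta/200 tool [0.016 0.001 0.059] spin 0.0007
```

View pics/m2.png

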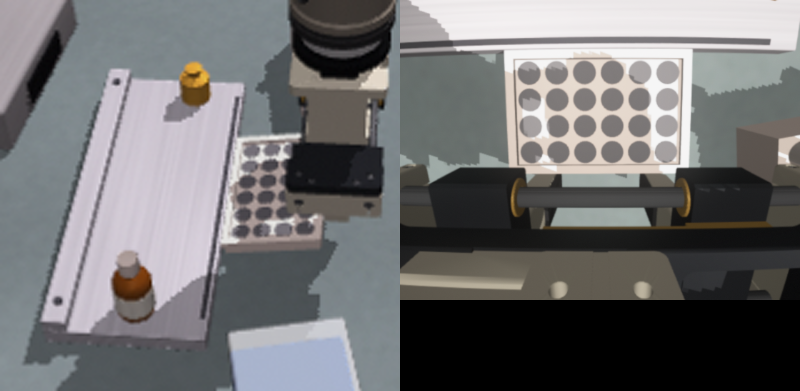

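Contact holds with the tips at 15.7 mm, above the flat plate's 14.4 mm top, so the near side has lifted about 8°. Continuing along the arc.

Call:
{"fn": "servo_tool", "kwargs": {
  "linear": [
    [0.004,0,-0.01],
    [0.003,0,-0.01],
    [0.003,0,-0.01],
    [0.003,0,-0.01],
    [0.004,0,-0.01],
    [0.004,0,-0.01],
    [0.004,0,-0.009],
    [0.004,0,-0.009]
  ],
  "spin": [0,0,0,0,0,0,0,0]
}}

```text
time: 6.4
tool_pos: [490.7, -0.4, 30.8]
tcp_rot: [-3.14, 0.011, 0.123]
contact_force: [-13.9, -2.3, 3.1]
grip_width: 59.3
finger_force: 6.8
```

```bash
cat >> h.py <<'E'
def tilt(c,th,y0=-15.5):
    "outline of skirt-side face in image for tilt th (rad)"
    zc=14.4*np.cos(th)-2*np.sin(th);P=[]
    for s,y in((0,-64),(0,64),(-85.5,64),(-85.5,-64)):
        q=E0+s*np.cos(th)*xd+(y+y0)*yd;P.append([*q,zc-s*np.sin(th)])
    return proj(c,P)
E
python3 - <<'E'
from h import *
go(-93,-16,4)
c=cap('wrist');a=cap('side')
for k,f in((c,c['frame']),(a,a['frame'])):
  for t,col in((15,(0,0,255)),(20,(0,255,0)),(25,(255,0,0))):
    cv2.polylines(f,[np.int32(tilt(k,np.radians(t)).round())],True,col,1)
g=cv2.resize(a['frame'][120:290,150:350],None,fx=2.3,fy=2.3,interpolation=2)
h=np.zeros((391,800,3),np.uint8);h[:g.shape[0],:400]=g[:,:400];h[:300,400:]=cv2.resize(c['frame'],(400,300));cv2.imwrite('pics/m3.png',h)
E
```

```text
t 6.4 deck pos -92.7 -15.3 30.8 yaw 0.1234 F [-13.9  -2.3   3.1] width 59.3
delta/200 tool [-0.001  0.003  0.134] spin 0.0009
```

View pics/m3.png

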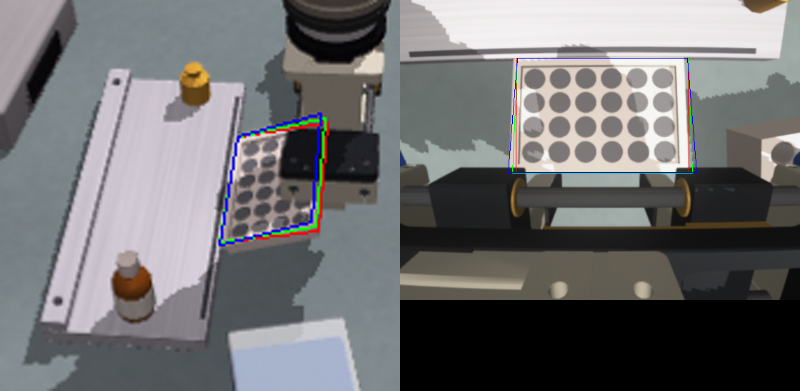

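The overlay fits a tilt of about 20°. Continuing.

Call:
{"fn": "servo_tool", "kwargs": {
  "linear": [
    [0.004,0,-0.011],
    [0.005,0,-0.011],
    [0.005,0,-0.011],
    [0.005,0,-0.011],
    [0.006,0,-0.011],
    [0.006,0,-0.011],
    [0.006,0,-0.011],
    [0.007,0,-0.011]
  ],
  "spin": [0,0,0,0,0,0,0,0]
}}

```text
time: 7.5
tool_pos: [499.2, 0.8, 48.7]
tcp_rot: [-3.139, 0.012, 0.123]
contact_force: [-15.3, -2.0, 8.2]
grip_width: 59.5
finger_force: 8.4
```

Call:
{"fn": "servo_tool", "kwargs": {
  "linear": [
    [0.007,0,-0.01],
    [0.007,0,-0.01],
    [0.008,0,-0.009],
    [0.008,0,-0.009],
    [0.009,0,-0.008],
    [0.01,0,-0.008],
    [0.01,0,-0.008],
    [0.01,0,-0.008]
  ],
  "spin": [0,0,0,0,0,0,0,0]
}}

```text
time: 8.5
tool_pos: [512.8, 2.4, 63.8]
tcp_rot: [-3.14, 0.012, 0.123]
contact_force: [-20.4, -1.7, 20.5]
grip_width: 59.7
finger_force: 14.3
```

```bash
python3 - <<'E'
from h import *
go(-93,-16,4)
c=cap('wrist');a=cap('side')
for k,f in((c,c['frame']),(a,a['frame'])):
  for t,col in((40,(0,0,255)),(47,(0,255,0)),(55,(255,0,0))):
    cv2.polylines(f,[np.int32(tilt(k,np.radians(t)).round())],True,col,1)
g=cv2.resize(a['frame'][120:290,150:350],None,fx=2.3,fy=2.3,interpolation=2)
h=np.zeros((391,800,3),np.uint8);h[:g.shape[0],:400]=g[:,:400];h[:300,400:]=cv2.resize(c['frame'],(400,300));cv2.imwrite('pics/m4.png',h)
E
```

```text
t 8.5 deck pos -70.5 -15.2 63.8 yaw 0.1233 F [-20.4  -1.7  20.5] width 59.7
delta/200 tool [-0.112  0.004  0.299] spin 0.0008
```

View pics/m4.png

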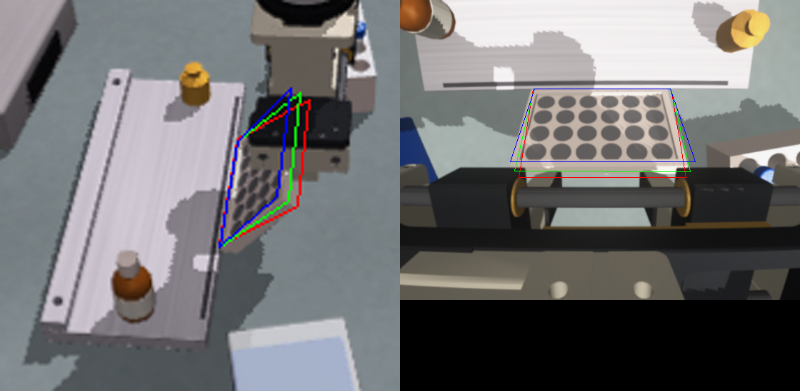

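About 50° now. Continuing the arc with a little more rise.

Call:
{"fn": "servo_tool", "kwargs": {
  "linear": [
    [0.009,0,-0.01],
    [0.011,0,-0.01],
    [0.012,0,-0.009],
    [0.014,0,-0.009],
    [0.015,0,-0.009],
    [0.016,0,-0.008],
    [0.017,0,-0.007],
    [0.017,0,-0.006]
  ],
  "spin": [0,0,0,0,0,0,0,0]
}}

```text
time: 9.6
tool_pos: [540.9, 5.4, 78.9]
tcp_rot: [-3.141, -0.002, 0.122]
contact_force: [-3.2, 2.1, 11.1]
grip_width: 59.7
finger_force: 5.5
```

```bash
python3 - <<'E'
from h import *
go(-93,-16,4)
c=cap('wrist');a=cap('side')
for k,f in((c,c['frame']),(a,a['frame'])):
  for t,col in((60,(0,0,255)),(70,(0,255,0)),(80,(255,0,0))):
    cv2.polylines(f,[np.int32(tilt(k,np.radians(t)).round())],True,col,1)
g=cv2.resize(a['frame'][120:290,150:350],None,fx=2.3,fy=2.3,interpolation=2)
h=np.zeros((391,800,3),np.uint8);h[:g.shape[0],:400]=g[:,:400];h[:300,400:]=cv2.resize(c['frame'],(400,300));cv2.imwrite('pics/m5.png',h)
E
```

```text
t 9.6 deck pos -42.2 -15.7 78.9 yaw 0.1225 F [-3.2  2.1 11.1] width 59.7
delta/200 tool [-0.254  0.001  0.375] spin 0.0003
```

View pics/m5.png

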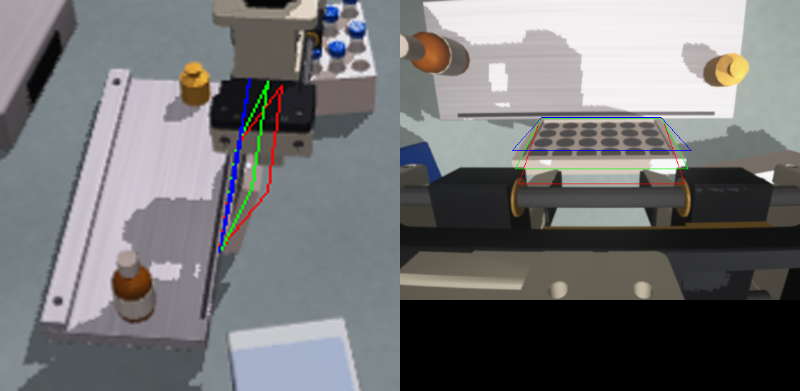

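About 73°. Sweeping on through vertical with a slight rise.

Call:
{"fn": "servo_tool", "kwargs": {
  "linear": [
    [0.02,0,-0.005],
    [0.022,0,-0.005],
    [0.022,0,-0.005],
    [0.022,0,-0.004],
    [0.022,0,-0.004],
    [0.022,0,-0.002],
    [0.022,0,0],
    [0.022,0,0]
  ],
  "spin": [0,0,0,0,0,0,0,0]
}}

```text
time: 10.7
tool_pos: [576.6, 9.4, 84.1]
tcp_rot: [3.141, -0.004, 0.122]
contact_force: [-0.1, -0.2, 8.3]
grip_width: 59.6
finger_force: 4.0
```

```bash
python3 - <<'E'
from h import *
go(-93,-16,4)
c=cap('wrist');a=cap('side')
g=cv2.resize(a['frame'][120:290,150:350],None,fx=2.3,fy=2.3,interpolation=2)
h=np.zeros((391,800,3),np.uint8);h[:g.shape[0],:400]=g[:,:400];h[:300,400:]=cv2.resize(c['frame'],(400,300));cv2.imwrite('pics/m6.png',h)
E
```

```text
t 10.7 deck pos -6.3 -16.0 84.1 yaw 0.1223 F [-0.1 -0.2  8.3] width 59.6
delta/200 tool [-0.433 -0.     0.401] spin 0.0002
```

View pics/m6.png

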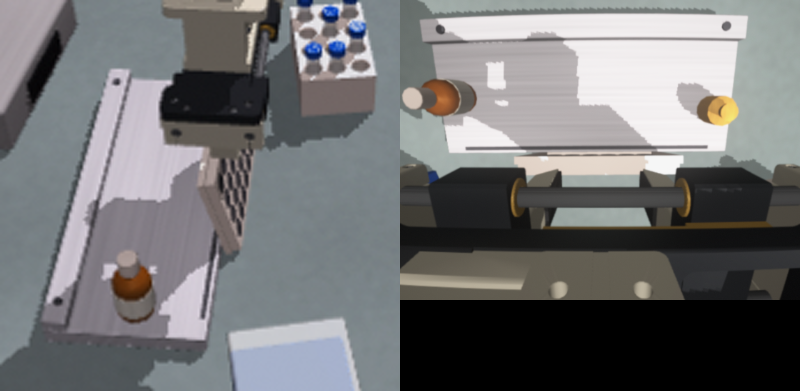

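The plate stands upright, just past vertical and leaning over the deck edge, with its mouths toward the robot. Pushing on over.

Call:
{"fn": "servo_tool", "kwargs": {
  "linear": [
    [0.02,0,0],
    [0.02,0,0],
    [0.02,0,0],
    [0.025,0,0],
    [0.025,0,0],
    [0.025,0,0],
    [0,0,0],
    [0,0,0]
  ],
  "spin": [0,0,0,0,0,0,0,0]
}}

```text
time: 11.8
tool_pos: [601.6, 12.4, 82.1]
tcp_rot: [-3.142, 0.0, 0.122]
contact_force: [-0.4, 0.2, 0.9]
grip_width: 59.5
finger_force: 0.0
```

```bash
python3 - <<'E'
from h import *
go(-60,-16,84)
c=cap('top');a=cap('side')
g=cv2.resize(a['frame'][120:290,150:350],None,fx=2.3,fy=2.3,interpolation=2)
h=np.zeros((391,800,3),np.uint8);h[:g.shape[0],:400]=g[:,:400];h[:300,400:]=cv2.resize(c['frame'],(400,300));cv2.imwrite('pics/m7.png',h)
E
```

```text
t 11.8 deck pos 18.8 -16.1 82.1 yaw 0.1223 F [-0.4  0.2  0.9] width 59.5
delta/200 tool [-0.394 -0.001 -0.009] spin 0.0002
```

View pics/m7.png

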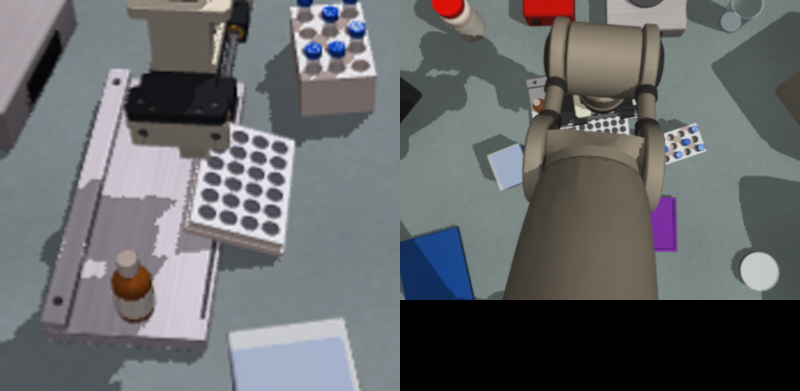

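The plate has flipped over the edge, mouths up. It leans with its near side (about (290,200) in the crop) on or near the bench and its far part on the deck. I've now used all 10 views, so I'll work from numbers only: back out, then fit the tilted pose from the corner pixels just read.

Call:
{"fn": "servo_tool", "kwargs": {
  "linear": [
    [-0.05,0,-0.02],
    [-0.1,0,0],
    [-0.12,0,0],
    [-0.15,0,0],
    [-0.15,0,0],
    [-0.15,0,0],
    [0,0,0],
    [0,0,0]
  ],
  "spin": [0,0,0,0,0,0,0,0]
}}

```text
time: 12.9
tool_pos: [459.6, -5.3, 86.9]
tcp_rot: [3.141, -0.002, 0.122]
contact_force: [0.1, -0.2, 0.2]
grip_width: 59.7
finger_force: 0.0
```

```bash
python3 - <<'E'
from h import *
from scipy.optimize import least_squares
go(-110,-16,84)
a=cap('side')
px=np.array([[150+282/2.3,120+246/2.3],[150+295/2.3,120+143/2.3],[150+189/2.3,120+222/2.3]])
# mouth-face corners b+y,b-y,a+y : pivot deck corner; s=distance of b (skirt edge) before corner
def pts(v):
    s,th,y0,ps=v;P=[]
    for u,y in((0,64),(0,-64),(85.5,64)):
        x=(u-s)*np.cos(th)-14.4*np.sin(th);z=16+(u-s)*np.sin(th)+14.4*np.cos(th)
        X=x*np.cos(ps)-(y)*np.sin(ps);Y=x*np.sin(ps)+y*np.cos(ps)+y0
        P.append([*(E0+X*xd+Y*yd),z])
    return np.array(P)
r=least_squares(lambda v:(proj(a,pts(v))-px).ravel(),[35,.2,-16,0]);print(r.x,r.cost);print(pts(r.x))
# bright mask of plate area now (arm gone?) in side view: list corners
hsv=cv2.cvtColor(a['frame'],cv2.COLOR_BGR2HSV);m=((hsv[...,1]<30)&(hsv[...,2]>190)).astype(np.uint8)
m[:, :225]=0;m[:165]=0;m[240:]=0;m[:,300:]=0
m=cv2.morphologyEx(m,cv2.MORPH_CLOSE,np.ones((7,7)))
k=max(cv2.findContours(m,0,2)[0],key=cv2.contourArea);print(cv2.contourArea(k),cv2.approxPolyDP(k,4,True).reshape(-1,2).tolist())
E
```

```text
t 12.9 deck pos -124.2 -16.4 86.9 yaw 0.1221 F [ 0.1 -0.2  0.2] width 59.7
delta/200 tool [ 0.071 -0.002  0.014] spin 0.0001
[ 5.30555739e+01  3.59310943e-01 -1.38528681e+01  1.28364127e-02] 1.9654910761245215
[[519.74835767  68.41181756  10.82451413]
 [536.95516859 -58.42636935  10.82451413]
 [599.06177566  79.17143987  40.88881613]]
2160.0 [[254, 166], [240, 165], [225, 173], [225, 239], [242, 239], [244, 231], [227, 230], [228, 216], [246, 218], [250, 206], [274, 211], [277, 181], [254, 175]]
```

The fit puts the near side on the bench, about 50 mm in front of the edge, with roughly 20° of slope. Now I go low behind it and push it in.

Call:
{"fn": "servo_tool", "kwargs": {
  "linear": [
    [0,0,0.11],
    [0,0,0.11],
    [0,0,0.11],
    [0,0,0.08],
    [0.05,0,0],
    [0.07,0,0],
    [0.07,0,0],
    [0.05,0,0]
  ],
  "spin": [0,0,0,0,0,0,0,0]
}}

```text
time: 13.95
tool_pos: [508.5, 0.8, 5.1]
tcp_rot: [3.141, -0.002, 0.123]
contact_force: [-0.3, -0.2, -0.6]
grip_width: 59.5
finger_force: 0.0
```

Call:
{"fn": "servo_tool", "kwargs": {
  "linear": [
    [0.02,0,0],
    [0.02,0,0],
    [0.02,0,0],
    [0.02,0,0],
    [0.02,0,0],
    [0.02,0,0],
    [0.02,0,0],
    [0.01,0,0]
  ],
  "spin": [0,0,0,0,0,0,0,0]
}}

```text
time: 14.95
tool_pos: [536.4, 4.4, 4.3]
tcp_rot: [3.142, 0.0, 0.122]
contact_force: [-1.7, -0.5, 0.0]
grip_width: 59.9
finger_force: 0.5
```

```bash
cat > seg.py <<'E'
from h import *
def seg(name,f):
    c=cap(name,f)
    return c
E
python3 -c "
from h import *
go(-25,-16,20)"
```

```text
t 14.95 deck pos -46.8 -16.1 4.3 yaw 0.1224 F [-1.7 -0.5  0. ] width 59.9
delta/200 tool [ 0.109 -0.001 -0.079] spin 0.0003
```

Call:
{"fn": "servo_tool", "kwargs": {
  "linear": [
    [0.015,0,0],
    [0.015,0,0],
    [0.015,0,0],
    [0.015,0,0],
    [0.015,0,0],
    [0.015,0,0],
    [0.005,0,0],
    [0,0,0]
  ],
  "spin": [0,0,0,0,0,0,0,0]
}}

```text
time: 15.95
tool_pos: [554.7, 6.7, 4.1]
tcp_rot: [-3.141, 0.001, 0.122]
contact_force: [-3.8, -0.9, -0.2]
grip_width: 59.7
finger_force: 2.0
```

```bash
python3 - <<'E'
from h import *
from scipy.optimize import minimize
go(-25,-16,20)
# check flatness: in the side & wrist view, gradient score of plate top outline for (s,th)
c=cap('wrist');a=cap('side')
cv2.imwrite('pics/w8.png',c['frame'])
def G(f):
    g=cv2.GaussianBlur(cv2.cvtColor(f,6).astype(np.float32),(0,0),1.0)
    return np.hypot(cv2.Sobel(g,5,1,0),cv2.Sobel(g,5,0,1))
def line(s,th,y0,edge):
    e={'a':[(85.5,-64),(85.5,64)],'+':[(0,64),(85.5,64)],'-':[(0,-64),(85.5,-64)],'b':[(0,-64),(0,64)]}[edge]
    t=np.linspace(.05,.95,60)[:,None];q=np.array(e[0])*(1-t)+np.array(e[1])*t
    u=q[:,0]-s;x=u*np.cos(th)-14.4*np.sin(th);z=16+u*np.sin(th)+14.4*np.cos(th)
    return np.c_[E0+x[:,None]*xd+(q[:,1:]+y0)*yd,z]
for n,k,ed in(('wrist',c,'a+-'),('side',a,'a+')):
  g=G(k['frame']);best=[]
  for s in np.arange(10,50,1.):
    for th in np.arange(0,.45,.03):
      for y0 in(-18,-16,-14,-12):
        v=0
        for e in ed:
          p=proj(k,line(s,th,y0,e)).astype(np.float32)
          v+=cv2.remap(g,p[:,:1].copy(),p[:,1:].copy(),1).mean()
        best.append((v,s,th,y0))
  print(n,[tuple(np.round(b,2)) for b in sorted(best)[::-1][:5]])
E
```

```text
t 15.95 deck pos -28.4 -16.0 4.1 yaw 0.1224 F [-3.8 -0.9 -0.2] width 59.7
delta/200 tool [ 0.017 -0.    -0.08 ] spin 0.0003
wrist [(np.float64(201.12), np.float64(46.0), np.float64(0.09), np.float64(-12.0)), (np.float64(200.1), np.float64(46.0), np.float64(0.09), np.float64(-18.0)), (np.float64(197.56), np.float64(42.0), np.float64(0.27), np.float64(-14.0)), (np.float64(197.21), np.float64(41.0), np.float64(0.3), np.float64(-14.0)), (np.float64(196.48), np.float64(42.0), np.float64(0.27), np.float64(-12.0))]
side [(np.float64(233.71), np.float64(48.0), np.float64(0.45), np.float64(-18.0)), (np.float64(229.81), np.float64(49.0), np.float64(0.42), np.float64(-18.0)), (np.float64(228.93), np.float64(47.0), np.float64(0.45), np.float64(-18.0)), (np.float64(228.54), np.float64(48.0), np.float64(0.42), np.float64(-18.0)), (np.float64(227.61), np.float64(49.0), np.float64(0.39), np.float64(-18.0))]
```

```bash
cat > fit.py <<'E'
from h import *
from scipy.optimize import least_squares
def blobs(f):
    p=cv2.SimpleBlobDetector_Params();p.minArea=12;p.maxArea=900;p.minCircularity=.5;p.filterByConvexity=False;p.filterByInertia=False;p.minDistBetweenBlobs=4;p.minThreshold=40;p.maxThreshold=220;p.thresholdStep=6
    return np.array([k.pt for k in cv2.SimpleBlobDetector_create(p).detect(f)]).reshape(-1,2)
W=np.array([[i,j] for i in np.arange(-1.5,2)*19.3 for j in np.arange(-2.5,3)*19.3])
def pts(v):  # deck-frame centre x,y of mouth face, its height z, tilt th, yaw ps
    x0,y0,z0,th,ps=v
    x=W[:,0]*np.cos(th);z=z0+W[:,0]*np.sin(th)
    X=x0+x*np.cos(ps)-W[:,1]*np.sin(ps);Y=y0+x*np.sin(ps)+W[:,1]*np.cos(ps)
    return np.c_[E0+X[:,None]*xd+Y[:,None]*yd,z]
def fit(v0s,names=('wrist','side')):
    V=[(c,blobs(c['frame'])) for c in map(cap,names)]
    res=[]
    for v0 in v0s:
        v=np.array(v0,float)
        for R in(14,10,7,5,4,4):
            M=[]
            for c,b in V:
                q=proj(c,pts(v))
                if len(b)==0: continue
                d=np.linalg.norm(q[:,None]-b[None],axis=2);j=d.argmin(1);k=d.min(1)<R
                M.append((c,b[j[k]],k))
            if sum(k.sum() for *_,k in M)<8: break
            f=lambda v:np.r_[tuple((proj(c,pts(v))[k]-b).ravel() for c,b,k in M)+((v[4]*20,),)]
            s=least_squares(f,v,loss='soft_l1');v=s.x
        n=[int(k.sum()) for *_,k in M];e=np.sqrt(np.mean(f(v)**2)) if sum(n)>=8 else 99
        res.append((sum(n),-e,n,v.round(3).tolist()))
    res.sort(key=lambda r:r[:2],reverse=True)
    for r in res[:3]:print(r)
E
python3 - <<'E'
from fit import *
fit([[x,-16,z,t,0] for x,z,t in((25,30.4,0),(20,30,.1),(15,30,.2),(20,35,.2),(10,30,.3),(-5,35,.3),(30,30,0))])
E
```

```text
(9, np.float64(-1.324781171618977), [4, 5], [12.865, -13.998, 47.002, 0.749, 0.03])
(8, np.float64(-1.6336387049350527), [4, 4], [8.397, -15.679, 40.524, 0.406, -0.034])
(8, np.float64(-1.6487355126279264), [5, 3], [18.141, -14.135, 48.96, 0.597, 0.064])
```

Call:
{"fn": "servo_tool", "kwargs": {
  "linear": [
    [-0.05,0,0],
    [-0.1,0,-0.1],
    [-0.15,0,-0.15],
    [-0.15,0,-0.15],
    [-0.15,0,-0.15],
    [0,0,-0.1],
    [0,0,0],
    [0,0,0]
  ],
  "spin": [0,0,0,0,0,0,0,0]
}}

```text
time: 17.15
tool_pos: [436.1, -7.9, 133.8]
tcp_rot: [3.141, -0.0, 0.122]
contact_force: [-0.4, -0.4, -0.7]
grip_width: 59.7
finger_force: 0.0
```

```bash
python3 - <<'E'
from fit import *
go(-25,-16,20)
for n in('wrist','side'):
    b=blobs(cap(n)['frame']);q=proj(cap(n),pts([24,-16,30.4,0,0]));print(n,len(b),'expected box',q.min(0).round(),q.max(0).round())
    k=((b>q.min(0)-25)&(b<q.max(0)+25)).all(1);print(b[k].round(0).tolist())
fit([[x,-16,z,t,0] for x,z,t in((25,30.4,0),(20,30,.1),(15,30,.2),(20,35,.2),(10,30,.3),(-5,30,.35),(30,30,0))])
E
```

```text
t 17.15 deck pos -147.8 -16.2 133.8 yaw 0.1222 F [-0.4 -0.4 -0.7] width 59.7
delta/200 tool [ 0.614 -0.001  0.569] spin 0.0001
wrist 39 expected box [217. -55.] [347.  30.]
[[192.0, 34.0], [194.0, 24.0], [341.0, 44.0], [218.0, 44.0], [217.0, 18.0], [342.0, 18.0], [242.0, 18.0], [292.0, 44.0], [267.0, 44.0], [317.0, 44.0], [317.0, 18.0], [292.0, 18.0], [267.0, 18.0], [243.0, 44.0]]
side 80 expected box [219. 177.] [254. 213.]
[[242.0, 237.0], [253.0, 214.0], [243.0, 214.0], [234.0, 212.0], [225.0, 212.0], [254.0, 205.0], [245.0, 205.0], [236.0, 205.0], [226.0, 205.0], [256.0, 199.0], [246.0, 199.0], [237.0, 198.0], [228.0, 197.0], [257.0, 192.0], [247.0, 191.0], [238.0, 191.0], [229.0, 191.0], [258.0, 185.0], [249.0, 185.0], [240.0, 184.0], [230.0, 184.0], [259.0, 179.0], [250.0, 178.0], [241.0, 178.0], [232.0, 178.0], [234.0, 160.0], [253.0, 167.0], [200.0, 155.0], [223.0, 183.0]]
(36, np.float64(-0.4919604795619789), [12, 24], [13.309, -14.497, 31.633, -0.038, -0.002])
(36, np.float64(-0.49196048078644267), [12, 24], [13.309, -14.497, 31.633, -0.038, -0.002])
(36, np.float64(-0.49196048116788654), [12, 24], [13.309, -14.497, 31.633, -0.038, -0.002])
```

All 24 wells match: the plate is flat on the deck, right way up and square to it, with its centre 13 mm behind the edge. Now I push it about 54 mm to the fence with the tips at z ≈ 19.

Call:
{"fn": "servo_tool", "kwargs": {
  "linear": [
    [0.05,0,0.13],
    [0.05,0,0.14],
    [0.06,0,0.15],
    [0.06,0,0.1],
    [0.06,0,0.055],
    [0.05,0,0],
    [0.05,0,0],
    [0.05,0,0]
  ],
  "spin": [0,0,0,0,0,0,0,0]
}}

```text
time: 18.45
tool_pos: [522.5, 2.6, 20.1]
tcp_rot: [3.141, -0.001, 0.122]
contact_force: [0.3, 0.3, 1.0]
grip_width: 59.4
finger_force: 0.0
```

```bash
python3 -c "
from h import *
go(14,-14.5,19)"
```

```text
t 18.45 deck pos -60.9 -16.3 20.1 yaw 0.1224 F [0.3 0.3 1. ] width 59.4
delta/200 tool [ 0.374 -0.009  0.006] spin 0.0002
```

Call:
{"fn": "servo_tool", "kwargs": {
  "linear": [
    [0.04,0,0.005],
    [0.04,0,0],
    [0.04,0,0],
    [0.04,0,0],
    [0.04,0,0],
    [0.04,0,0],
    [0.04,0,0],
    [0.03,0,0]
  ],
  "spin": [0,0,0,0,0,0,0,0]
}}

```text
time: 19.45
tool_pos: [583.4, 10.2, 18.3]
tcp_rot: [3.141, -0.0, 0.122]
contact_force: [-1.2, 0.5, 0.5]
grip_width: 59.7
finger_force: 0.2
```

```bash
python3 -c "
from fit import *
go(14,-14.5,19)
fit([[x,-15,30.4,0,0] for x in (45,52,60)])"
```

```text
t 19.45 deck pos 0.6 -16.1 18.3 yaw 0.1224 F [-1.2  0.5  0.5] width 59.7
delta/200 tool [ 0.067 -0.008 -0.004] spin 0.0002
(28, np.float64(-1.0453743719907074), [17, 11], [54.386, -14.349, 28.954, 0.095, 0.002])
(28, np.float64(-1.0453743800904352), [17, 11], [54.386, -14.349, 28.954, 0.095, 0.002])
(28, np.float64(-1.0453744103339564), [17, 11], [54.386, -14.349, 28.954, 0.095, 0.002])
```

Call:
{"fn": "servo_tool", "kwargs": {
  "linear": [
    [0.015,0,0],
    [0.015,0,0],
    [0.01,0,0],
    [0.01,0,0],
    [0.01,0,0],
    [0.005,0,0],
    [0.005,0,0],
    [0,0,0]
  ],
  "spin": [0,0,0,0,0,0,0,0]
}}

```text
time: 20.55
tool_pos: [596.1, 11.7, 18.1]
tcp_rot: [3.142, 0.002, 0.123]
contact_force: [-3.1, -1.7, 1.4]
grip_width: 59.6
finger_force: 1.8
```

```bash
python3 -c "
from fit import *
go(14,-14.5,19)"
```

```text
t 20.55 deck pos 13.4 -16.2 18.1 yaw 0.1225 F [-3.1 -1.7  1.4] width 59.6
delta/200 tool [ 0.003 -0.008 -0.004] spin 0.0003
```

Call:
{"fn": "servo_tool", "kwargs": {
  "linear": [
    [0.005,0,0],
    [0.005,0,0],
    [0.005,0,0],
    [0,0,0],
    [0,0,0],
    [0,0,0],
    [0,0,0],
    [0,0,0]
  ],
  "spin": [0,0,0,0,0,0,0,0]
}}

```text
time: 21.55
tool_pos: [596.5, 11.8, 17.7]
tcp_rot: [-3.141, 0.007, 0.123]
contact_force: [-11.8, -3.3, 6.2]
grip_width: 59.4
finger_force: 6.0
```

```bash
python3 -c "
from fit import *
go(14,-14.5,19)"
```

```text
t 21.55 deck pos 13.7 -16.1 17.7 yaw 0.1229 F [-11.8  -3.3   6.2] width 59.4
delta/200 tool [ 0.001 -0.008 -0.006] spin 0.0006
```

The push stopped at the fence: force rose to 12 N with no further travel. Backing straight out, then up.

Call:
{"fn": "servo_tool", "kwargs": {
  "linear": [
    [-0.02,0,0],
    [-0.05,0,0],
    [-0.1,0,0],
    [-0.15,0,0],
    [-0.15,0,-0.1],
    [-0.15,0,-0.2],
    [-0.1,0,-0.2],
    [0,0,-0.1]
  ],
  "spin": [0,0,0,0,0,0,0,0]
}}

```text
time: 22.55
tool_pos: [456.4, -5.4, 140.5]
tcp_rot: [3.141, -0.003, 0.122]
contact_force: [0.8, -1.2, -0.7]
grip_width: 60.0
finger_force: 0.0
```

```bash
python3 -c "
from fit import *
go(14,-14.5,19)
fit([[x,-15,30.4,0,0] for x in (60,67)])
fit([[x,-15,30.4,0,0] for x in (60,67)],('side',))
a=cv2.imread('pics/s0.png').astype(int);b=cap('side')['frame'].astype(int);d=np.abs(a-b).max(2)
for n,(x0,y0,x1,y1) in dict(vial=(196,228,218,262),weight=(226,146,244,167),box=(248,258,310,325),rack=(274,112,316,168)).items(): print(n,(d[y0:y1,x0:x1]>40).mean().round(3))
"
```

```text
t 22.55 deck pos -127.4 -16.1 140.5 yaw 0.1219 F [ 0.8 -1.2 -0.7] width 60.0
delta/200 tool [ 0.707 -0.008  0.608] spin -0.0001
(24, np.float64(-0.4662759368461458), [0, 24], [71.048, -30.426, 14.84, -0.029, -0.002])
(24, np.float64(-0.46627594416568074), [0, 24], [71.048, -30.426, 14.84, -0.029, -0.002])
(24, np.float64(-0.47895376553036845), [24], [70.757, -29.068, 16.258, -0.032, -0.005])
(24, np.float64(-0.4789537689913845), [24], [70.757, -29.068, 16.258, -0.032, -0.005])
vial 0.0
weight 0.0
box 0.038
rack 0.381
```

Side view alone is ambiguous in height, and the rack difference is probably the arm hiding it. I'll move the arm clear and check with the height fixed.

Call:
{"fn": "servo_tool", "kwargs": {
  "linear": [
    [0,0,-0.2],
    [0,0,-0.1],
    [-0.1,0.2,0],
    [-0.1,0.2,0],
    [-0.1,0.25,0],
    [-0.15,0.25,0],
    [-0.15,0.25,0],
    [-0.15,0.25,0]
  ],
  "spin": [0,0,0,0,0,0,0,0]
}}

```text
time: 23.75
tool_pos: [341.0, -302.9, 196.8]
tcp_rot: [-3.14, 0.001, 0.122]
contact_force: [1.1, 0.3, 0.4]
grip_width: 59.5
finger_force: 0.0
```

```bash
python3 - <<'E'
from fit import *
go(0,0,0)
fit([[x,-15,30.4,0,0] for x in (60,67)],('side','top'))
for nm,ref,boxes in(('side','s0.png',dict(vial=(196,228,218,262),weight=(226,146,244,167),box=(248,258,310,325),rack=(274,112,316,168))),('top','t0.png',dict(vial=(182,135,208,162),weight=(333,122,354,146),box=(120,200,192,267),rack=(350,172,430,234)))):
    d=np.abs(cv2.imread('pics/'+ref).astype(int)-cap(nm)['frame']).max(2)
    print(nm,{n:float((d[y0:y1,x0:x1]>40).mean().round(3)) for n,(x0,y0,x1,y1) in boxes.items()})
E
```

```text
t 23.75 deck pos -278.1 -297.4 196.8 yaw 0.1224 F [1.1 0.3 0.4] width 59.5
delta/200 tool [ 1.391 -1.486  0.984] spin 0.0003
(48, np.float64(-0.5079214026696609), [24, 24], [67.202, -15.106, 30.988, -0.049, 0.002])
(48, np.float64(-0.5079214028113377), [24, 24], [67.202, -15.106, 30.988, -0.049, 0.002])
side {'vial': 0.057, 'weight': 0.0, 'box': 0.053, 'rack': 0.033}
top {'vial': 0.188, 'weight': 0.0, 'box': 0.038, 'rack': 0.032}
```

The plate centre is at x = 67.2 mm (67.25 is flush) with yaw error 0.002 rad. It lies flat and the bystanders haven't moved. Handing in.

```bash
python3 -c "
from plant import workorder
print(workorder.close_job())"
```

```text
the job is handed in; nothing more can be done
None
```

The plate was tipped up at the deck's front edge and flipped right way up. It now sits flush against the fence (about 0 mm gap and 0.002 rad off parallel by camera fit), and the camera checks gave no sign of a bystander having moved; the job is handed in, with no verdict returned.

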